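Pack the three-vehicle set into its display tray

ROBOT

A 6-joint arm with a two-finger parallel gripper is mounted at the origin on the work surface. World frame = base frame: x ahead of the robot, y to its left, z up, the work surface at z = 0. Lengths are in mm, angles in rad, forces in N, time in s.
With the tool pointing down it reaches from about 225 to 875 mm from the base axis. Payload 3.4 kg.
Tool frame: the origin (TCP) lies midway between the tips of the shut fingers; the grasp point (between the pads) lies 19 mm behind it; z points along the fingers, y is the line along which they close (so a half turn about z gives the same grasp; the last joint's range is limited). The gripper opens to 85 mm and grips with 20 to 120 N. Pads are 22 mm wide; open, the fingers measure 114 mm over their backs; the gripper's body (76 mm by 85 mm) begins 54 mm behind the grasp point. The pads swing forward as they close: fully open they stand 13 mm farther back than shut.
Start: joints at [-1.422, 0.276, 1.505, -0, 1.361, -0.121], TCP at [153.257, -554.234, 231.328] pointing down, gripper open.
Joint ranges: [-2.89, 2.89], [-0.75, 2.08], [0.22, 2.7], [-1.18, 4.32], [0.11, 2.71], [-2.7, 2.7]. Speed limits (rad/s): [2.57, 2.57, 3.14, 3.14, 3.14, 3.14].

INTERFACE

Orientations are given as a unit quaternion [x, y, z, w].
In Python, from plant import manip gives the robot as it stands. The module is installed in compiled form; this text tells all that it offers.
- The arm moves only by the tool play_rows, never from a script. Its argument "steps" is a list that holds one entry, the list of rows, each a list of 7 numbers: the shift along the tool's x, y, z in normalised numbers (1 is 0.5 m), then the turn, a rotation vector about the tool's x, y, z in normalised numbers (1 is 180 degrees), then the opening, from 0 (shut) to 1 (fully open). A call has 1 to 5 rows; each row is the pose to reach, as a shift and turn from the pose commanded when the call began, along the tool's axes at that moment; what a row does not reach only later rows make up. A row lasts 1/12 s, in which the tool goes at most 41.7 mm and 7.16 degrees, less where a joint would pass 70% of its speed; a pose out of reach is approached as far as the arm can. A call with a gripper value outside its range is refused whole. The fingers move at their own pace and stop on an object; "newtons" is the grip in N (left out, the last holds). Time passes only in rows, so rows that repeat a pose let the fingers close. It gives the time, the measured TCP pose, the force, the opening and the grip force at its end, in the units of the state.
- manip.observe(): the state, without advancing time (a new reading comes with each control period).
- manip.camera(name): name is "scene" or "top" or "wrist"; returns the picture (400x640x3 uint8, red, green, blue); there is no depth.
- manip.calibration(name): a dict with "K" (3x3 intrinsics, pixels), "k1" (the pictures are not rectified: a ray, as slopes to the right and down, at radius r is drawn at 1 + k1 r^2 times it, then the intrinsics apply), "view" (4x4, takes a point from world to camera coordinates); the wrist camera has in their place "hand_eye" (4x4, takes a point from camera to tool coordinates, whose origin is the TCP and whose axes are the flange's). Camera axes: x right, y up, looking along -z (the intrinsics and any distortion apply to the point x, -y, -z); pixel columns grow to the right and rows downward; lengths in mm; the calibration is good to about 2 mm. A picture is of the moment at which its call begins: read the wrist's pose just before it. calibration takes no time and is no camera call.
- manip.finish_job(): hands the job in; it is judged then, once.
The state is a dict: "time": time; "qpos": joint angles; "qd": joint speeds; "joint_efforts": joint torques, N m; "ee_pos": TCP position; "ee_rot": TCP orientation; "contact_force": force on the tool from outside, world axes, zero at the start; "wrist_torque": the same for the moment, N m; "width": finger opening in mm; "gripper_force": force on a finger pad.
Only numpy, scipy, OpenCV 4.12 (cv2) and the standard library are available. Lean on these libraries where they do the work, as an engineer would, in place of code of your own. Each camera call takes 0.05 s, during which the arm holds its last target. There are 200 camera calls.

TASK

Pack the boxed set: put the bus, the tipper truck and the saloon car into the blue display tray, each set down gently, wheels flat, in the recess cut to its length (bus in the longest, tipper in the middle one, saloon in the shortest), and let go. The tanker and the pickup look alike but do not belong: leave them, the skittle and the mug standing where they are.

Things in the scene. Friction and masses are not known exactly. Their poses are not given: they have to be found in the camera images.
- bus: Red toy bus, 132 mm long (x), 46 mm wide, 56 mm high, 150 to 270 g: one long box with a row of windows and two square white hatches on its flat roof. Origin: centre of its underside at wheel-bottom height; front towards -x. Wheels do not turn. Flat sides, 46 mm apart, from 12 to 54 mm above the wheel bottoms at its middle, to be gripped across y.
- tipper: Red toy tipper truck, 106 mm long (x), 46 mm wide, 56 mm high, 130 to 230 g: a cab at the front and behind it an open, empty, box-shaped tipping body. Origin: centre of its underside at wheel-bottom height; front towards -x. Wheels do not turn. Flat sides, 46 mm apart, from 18 to 50 mm above the wheel bottoms at its middle, to be gripped across y.
- saloon: Red toy saloon car, 80 mm long (x), 46 mm wide, 51 mm high, 90 to 160 g: closed cabin with black windows in the middle, between bonnet and boot. Origin: centre of its underside at wheel-bottom height; front towards -x. Wheels do not turn. Flat sides, 46 mm apart, from 12 to 32 mm above the wheel bottoms at its middle, to be gripped across y.
- tanker: Red toy tanker truck, 106 mm long (x), 46 mm wide, 59 mm high: as the tipper truck, but with a round tank lying behind the cab, with a black filler cap on top. Not part of the set. Origin: centre of its underside at wheel-bottom height; front towards -x. Wheels do not turn. 
- pickup: Red toy pickup, 80 mm long (x), 46 mm wide, 51 mm high: as the saloon car, but open bed with black floor at the back and small cabin at the front. Not part of the set. Origin: centre of its underside at wheel-bottom height; front towards -x. Wheels do not turn. 
- insert_long: Fixed cardboard insert 174 (x) x 90 (y) x 12 mm, with a central black-floored recess 152 mm long (x), 66 wide, 8 deep: the longest, for the bus. Lies with the two others (any order, 91 mm apart along y) in a fixed blue tray, 186 x 286 mm, edge 13 mm above the counter. Origin: centre of its underside, 5 mm above the counter; recess floor at 4 mm, rim at 12 mm above the origin.
- insert_medium: Fixed cardboard insert 174 (x) x 90 (y) x 12 mm, with a central black-floored recess 126 mm long (x), 66 wide, 8 deep: the middle length, for the tipper truck. Lies with the two others (any order, 91 mm apart along y) in a fixed blue tray, 186 x 286 mm, edge 13 mm above the counter. Origin: centre of its underside, 5 mm above the counter; recess floor at 4 mm, rim at 12 mm above the origin.
- insert_short: Fixed cardboard insert 174 (x) x 90 (y) x 12 mm, with a central black-floored recess 100 mm long (x), 66 wide, 8 deep: the shortest, for the saloon car. Lies with the two others (any order, 91 mm apart along y) in a fixed blue tray, 186 x 286 mm, edge 13 mm above the counter. Origin: centre of its underside, 5 mm above the counter; recess floor at 4 mm, rim at 12 mm above the origin.
- skittle: Small wooden skittle standing among the toys, 42 mm in diameter, 85 mm high. Origin: centre of its underside. A bystander.
- mug: White mug, 76 mm in diameter, 85 mm high, beyond the toys. Origin: centre of its underside. A bystander.
There are look-alikes about, which are no part of the job. Leave any green look-alike of the saloon alone.

How it is judged (in metres and radians):
At the end, for the whole second after the job is handed in: Bus, tipper, saloon rest released and upright (0.1 rad) in the long, middle, short recess: centre within 15 mm of the insert's, underside under 8 mm above the insert's underside (recess floor: 4 mm). Tanker, pickup, skittle, mug within 30 mm of their start, tilted under 0.3 rad (horizontal distance between bus and insert_long below 0.015 m and z of bus in the frame of insert_long below 0.008 m and angle between each of bus, tipper, saloon's own z axis and vertical below 0.1 rad and linear speed of each of bus, tipper, saloon below 0.02 m/s and contact force between each of bus, tipper, saloon and the fingers below 0.05 N and horizontal distance between tipper and insert_medium below 0.015 m and z of tipper in the frame of insert_medium below 0.008 m and horizontal distance between saloon and insert_short below 0.015 m and z of saloon in the frame of insert_short below 0.008 m and distance of each of tanker, pickup, skittle, mug from where it was at the start of the episode below 0.03 m and angle between each of tanker, pickup, skittle, mug's own z axis and vertical below 0.3 rad); the robot touches nothing.
It fails at once if the bus falls free from more than about 50 mm above the counter instead of being set down (height (world z) of bus above 0.05 m and contact force between bus and anything else below 0.01 N).
It fails at once if the tipper truck falls free from more than about 50 mm above the counter instead of being set down (height (world z) of tipper above 0.05 m and contact force between tipper and anything else below 0.01 N).
It fails at once if the saloon car falls free from more than about 50 mm above the counter instead of being set down (height (world z) of saloon above 0.05 m and contact force between saloon and anything else below 0.01 N).
It fails at once if the tanker or the pickup is shifted by more than 30 mm or tipped over (distance of any of tanker, pickup from where it was at the start of the episode above 0.03 m or angle between any of tanker, pickup's own z axis and vertical above 0.3 rad).
It fails at once if the skittle or the mug is shifted by more than 30 mm or tipped over (distance of any of skittle, mug from where it was at the start of the episode above 0.03 m or angle between any of skittle, mug's own z axis and vertical above 0.3 rad).
It also fails if it takes over 91 s, if anything falls off the work surface, if the arm or the gripper's body presses on something with over 40 N, if the wrist force passes 120 N, or if a joint passes its speed limit or range.

## Working session

There is one attempt and no reset: what is moved stays moved. The work goes in short steps, Python scripts to look and compute and a tool call to move; the robot and the scene stay as the last step left them, time stands still between calls to the robot, and variables do not carry over. Pictures are saved under pics/ and viewed, at most 14 in all, crops included, and the job is handed in when it is done.

Besides the shell and the picture viewer there is one more tool, called after "Emit:" as name(argument=value, ...) on one line, values as JSON. play_rows: Moves the arm, as the interface text tells. Its arguments: {"type":"object","properties":{"steps":{"type":"array"},"newtons":{"type":"number"}},"required":["steps"]}

```bash
mkdir -p pics
python3 - <<'E'
from plant import manip
import cv2,numpy as np
o=manip.observe();print({k:np.round(v,3).tolist() for k,v in o.items()})
for n in("top","scene","wrist"):
    im=manip.camera(n);cv2.imwrite(f"pics/{n}0.png",im[:,:,::-1])
    print(n,{k:np.round(v,4).tolist() for k,v in manip.calibration(n).items()})
E
```

```text
{'time': 0.0, 'qpos': [-1.422, 0.277, 1.506, -0.0, 1.361, -0.121], 'qd': [0.0, 0.0, 0.0, -0.0, -0.0, -0.001], 'joint_efforts': [-0.001, -41.678, -24.58, -0.0, 0.011, 0.0], 'ee_pos': [153.177, -553.67, 230.436], 'ee_rot': [0.991, 0.135, -0.0, -0.001], 'contact_force': [-0.318, -0.27, -0.884], 'wrist_torque': [-0.017, -0.022, -0.0], 'gripper_force': 0.0, 'width': 85.49}
top {'K': [[388.6537, 0.0, 315.8055], [0.0, 388.6537, 196.854], [0.0, 0.0, 1.0]], 'k1': 0.0322, 'view': [[0.0139, -0.9998, -0.0147, -13.742], [0.9981, 0.013, 0.0597, -602.1571], [-0.0595, -0.0155, 0.9981, -1046.6269], [0.0, 0.0, 0.0, 1.0]]}
scene {'K': [[476.3693, 0.0, 315.2345], [0.0, 476.3693, 202.019], [0.0, 0.0, 1.0]], 'k1': -0.0087, 'view': [[0.8057, 0.5923, -0.0033, -504.9259], [-0.4771, 0.6521, 0.5892, 285.0339], [0.3511, -0.4731, 0.808, -1643.8355], [0.0, 0.0, 0.0, 1.0]]}
wrist {'K': [[330.4091, 0.0, 317.9227], [0.0, 330.4091, 194.0967], [0.0, 0.0, 1.0]], 'k1': -0.0652, 'hand_eye': [[0.0002, 0.9491, 0.3148, 80.2928], [1.0, -0.0001, -0.0002, -0.837], [-0.0001, 0.3148, -0.9491, -142.3638], [0.0, 0.0, 0.0, 1.0]]}
```

View pics/top0.png

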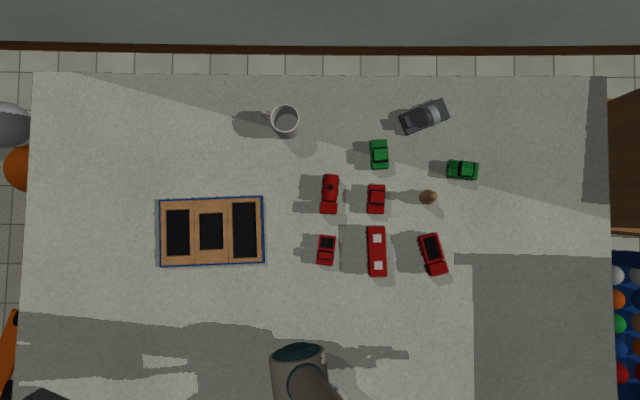

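View pics/scene0.png

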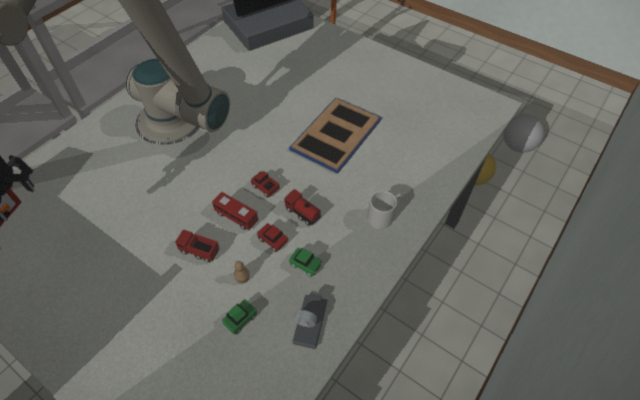

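The top view shows these things (column, row):
- **Tray:** three recesses, medium at about (178,233), short (211,231), long (245,230).
- **Set vehicles:** bus (376,251), saloon (376,198), tipper (433,253).
- **Leave alone:** tanker (330,193), pickup (326,249), skittle (428,197), mug (285,120) and two green look-alikes.

The scene view agrees. Next I'll enlarge crops of both.

Run:
```python
import cv2
a=cv2.imread("pics/top0.png");b=cv2.imread("pics/scene0.png")
def s(n,im,x0,y0,x1,y1,k):
    cv2.imwrite(n,cv2.convertScaleAbs(cv2.resize(im[y0:y1,x0:x1],None,fx=k,fy=k,interpolation=cv2.INTER_CUBIC),alpha=1.5))
s("pics/t_toys.png",a,310,165,460,285,5)
s("pics/t_tray.png",a,150,185,280,280,6)
s("pics/s_all.png",b,170,90,390,270,3.6)
```

```text
(no output)
```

View pics/t_toys.png

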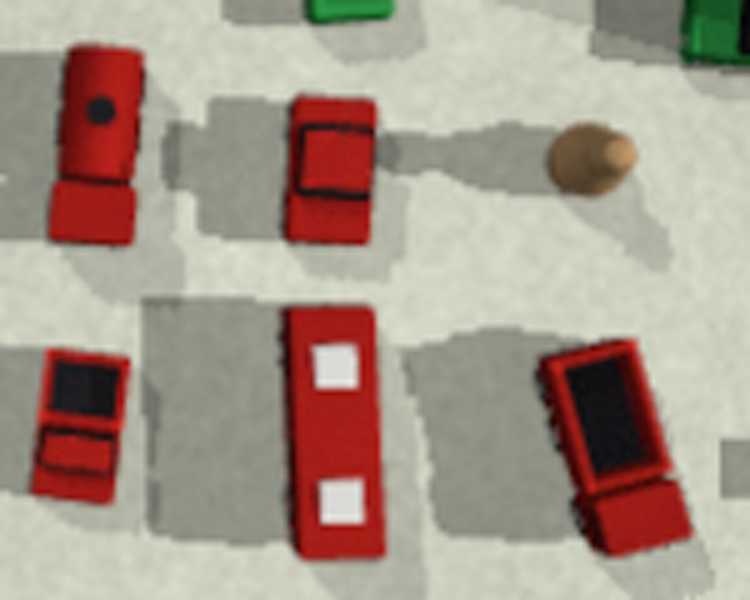

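View pics/t_tray.png

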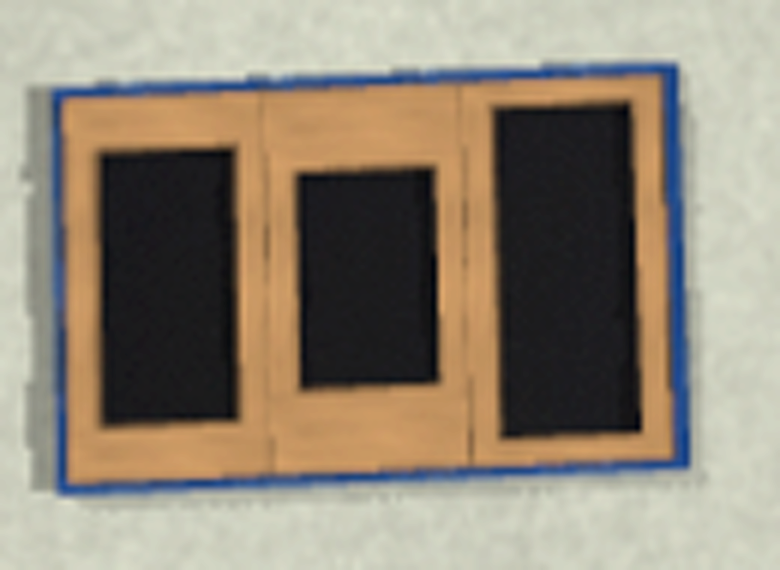

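View pics/s_all.png

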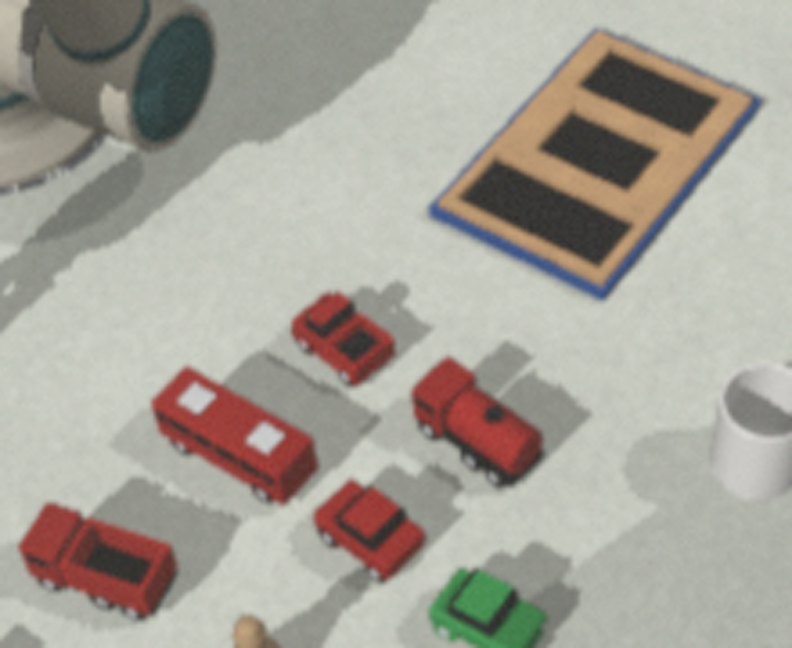

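The toys crop shows the bus roof from (284,308) to (384,557), the saloon cabin roof centred near (337,160) and the tipper pointing toward -x, turned about 14°. In the tray crop the long recess is on the right, short in the middle and medium on the left. The scene crop shows the same three recesses and both bus hatches at (197,398) and (265,437). Next I'll triangulate these points.

```bash
cat > geo.py <<'E'
import numpy as np, cv2
from plant import manip
from scipy.spatial.transform import Rotation as R
F=np.diag([1.,-1,-1])
def ray(name,uv,o=None):
    """origin, world directions for pixels uv"""
    c=manip.calibration(name); K=np.array(c["K"])
    n=cv2.undistortPoints(np.float64(uv).reshape(-1,1,2),K,np.array([c["k1"],0,0,0.]))[:,0]
    d=np.c_[n,np.ones(len(n))]@F
    if name=="wrist":
        H=np.array(c["hand_eye"]); T=np.eye(4); T[:3,:3]=R.from_quat(o["ee_rot"]).as_matrix(); T[:3,3]=o["ee_pos"]; M=T@H
    else: M=np.linalg.inv(np.array(c["view"]))
    return M[:3,3],d@M[:3,:3].T
def plane(r,z): 
    p,d=r; return p+d*((z-p[2])/d[:,2])[:,None]
def tri(r1,r2):
    out=[]
    for a,b in zip(r1[1],r2[1]):
        A=np.c_[a,-b,]; s=np.linalg.lstsq(A,r2[0]-r1[0],rcond=None)[0]
        P=r1[0]+s[0]*a;Q=r2[0]+s[1]*b; out.append([*(P+Q)/2,np.linalg.norm(P-Q)])
    return np.array(out)
E
cat > m1.py <<'E'
from geo import *
np.set_printoptions(suppress=True,precision=1)
tt=lambda a:(np.array(a)+.5)/5-.5+[310,165]
ty=lambda a:(np.array(a)+.5)/6-.5+[150,185]
sc=lambda a:(np.array(a)+.5)/3.6-.5+[170,90]
def box(c,z):
    p=plane(ray("top",c),z); m=p.mean(0); l=(p[0]+p[1]-p[2]-p[3])/2; w=(p[0]+p[3]-p[1]-p[2])/2
    print(" centre",m," L",np.hypot(*l[:2])," W",np.hypot(*w[:2])," yaw deg",np.degrees(np.arctan2(l[1],l[0])))
def both(n,t,s): print(n); print(tri(ray("top",t),ray("scene",s)))
both("hatches",tt([(334,366),(342,501)]),sc([(197+68,437),(197,398)]))
box(tt([(284,308),(373,306),(384,557),(299,559)]),56)
both("saloon roof",tt([(337,160)]),sc([(370,512)]))
box(tt([(295,96),(377,99),(370,243),(288,240)]),32)
both("tipper rear rim",tt([(540,358),(635,340)]),sc([(174,542),(135,568)]))
box(tt([(540,358),(635,340),(692,535),(608,556)]),52)
for n,t,s in [("long",[(496,106),(631,102),(642,434),(503,438)],[(632,226),(602,265),(460,196),(497,160)]),
 ("medium",[(98,152),(236,148),(240,420),(101,426)],[(720,98),(692,135),(582,86),(613,52)]),
 ("short",[(296,174),(435,168),(440,383),(301,388)],[(658,154),(628,190),(540,147),(574,114)])]:
    both(n,ty(t),sc(s)); box(ty(t),17)
print(plane(ray("top",tt([(100,145),(82,425),(585,160)])),45))
E
python3 m1.py
```

```text
hatches
[[ 495.4 -165.5   57.4    1.4]
 [ 426.1 -169.5   57.8    2.5]]
 centre [ 460.6 -166.8   56. ]  L 130.051919340013  W 45.25723653057855  yaw deg 3.1603590594900597
saloon roof
[[ 603.4 -167.8   51.     0.9]]
 centre [ 599.2 -168.3   32. ]  L 77.81901947694199  W 44.02638819333417  yaw deg -2.503832854005078
tipper rear rim
[[ 500.2 -275.1   49.     0.5]
 [ 510.  -317.3   77.7    3.8]]
 centre [ 455.1 -314.6   52. ]  L 105.85795363958901  W 47.540883354383865  yaw deg 17.347362416575123
long
[[583.8 223.4  13.2   2.5]
 [588.7 162.9  19.    4.5]
 [438.7 154.2  19.7   4.7]
 [434.  218.2  10.    1.8]]
 centre [510.6 188.6  17. ]  L 150.67327221352906  W 62.39651874133073  yaw deg 3.041732155841764
medium
[[560.8 404.1  16.5   1.1]
 [565.4 342.8  18.6   4.7]
 [442.7 338.3  15.3   6.3]
 [437.2 402.2   8.8   2.4]]
 centre [500.7 369.8  17. ]  L 123.72148791314679  W 62.80576046608838  yaw deg 2.8653303380833632
short
[[551.3 315.1   9.4   3.2]
 [556.9 251.3  18.2   3. ]
 [460.5 246.6  19.1   5.2]
 [455.1 312.    6.9   1.5]]
 centre [505.5 279.5  17. ]  L 97.31982344460181  W 63.22717850420019  yaw deg 3.145058112818349
[[ 609.8  -42.8   45. ]
 [ 461.3  -35.    45. ]
 [ 605.2 -299.8   45. ]]
```

Hatch height 57.6 (expected 56), saloon roof 51, recess rims about 17 and insert spacing 91 all match the text. The tipper comes first.

```bash
cat > go.py <<'E'
import sys
from geo import *
def rel(x,y,z,yaw):
    o=manip.observe(); Rm=R.from_quat(o["ee_rot"]); d=np.array([x,y,z])-o["ee_pos"]
    Rt=R.from_euler("z",yaw,degrees=True)*R.from_euler("x",180,degrees=True)
    print("pos",np.round(o["ee_pos"],1),"yaw",np.round(np.degrees(np.arctan2(*Rm.as_matrix()[[1,0],0])),2),"t",round(o["time"],2),
     "shift mm",np.round(Rm.inv().apply(d),1),"turn deg",np.round((Rm.inv()*Rt).as_rotvec(degrees=True),2))
if __name__=="__main__": rel(*map(float,sys.argv[1:5]))
E
python3 go.py 455 -315 160 17.3
```

```text
pos [ 153.2 -553.8  230.6] yaw 15.46 t 0.15 shift mm [ 354.6 -149.6   70.9] turn deg [-0.08 -0.01 -1.84]
```

Units first: shifts go in shares of 0.5 m and turns go in shares of 180 degrees. So 0.19 m / 0.5 = 0.38, -0.08 m / 0.5 = -0.16, -1.8 degrees / 180 = -0.01.

Emit:
play_rows(steps=[[[0.08,-0.034,0.016,0,0,-0.0022,1],[0.16,-0.068,0.032,0,0,-0.0044,1],[0.234,-0.1,0.048,0,0,-0.0067,1],[0.31,-0.13,0.064,0,0,-0.0089,1],[0.38,-0.16,0.08,0,0,-0.01,1]]])

```text
time: 0.57
ee_pos: [314.9, -426.2, 191.2]
ee_rot: [0.989, 0.15, 0.0, 0.0]
contact_force: [1.1, -1.2, 0.2]
width: 85.3
gripper_force: 0.0
```

```bash
python3 go.py 455 -315 160 17.3
```

```text
pos [ 314.9 -426.2  191.2] yaw 17.23 t 0.57 shift mm [166.8 -64.7  31.2] turn deg [ 0.01 -0.01 -0.07]
```

Emit:
play_rows(steps=[[[0.076,-0.028,0.014,0,0,0,1],[0.152,-0.058,0.028,0,0,0,1],[0.228,-0.088,0.042,0,0,0,1],[0.3,-0.116,0.056,0,0,0,1],[0.334,-0.13,0.062,0,0,0,1]]])

```text
time: 0.98
ee_pos: [456.6, -312.3, 159.5]
ee_rot: [0.988, 0.151, 0.0, -0.001]
contact_force: [-0.5, 1.2, 0.0]
width: 85.3
gripper_force: 0.0
```

```bash
cat > wl.py <<'E'
import sys,json
from geo import *
o=manip.observe(); im=manip.camera("wrist"); n=sys.argv[1]
cv2.imwrite(f"pics/{n}.png",cv2.convertScaleAbs(im[:,:,::-1],alpha=1.3))
json.dump({k:np.array(o[k]).tolist() for k in("ee_pos","ee_rot")},open(f"pics/{n}.json","w"))
print(np.round(o["ee_pos"],1),o["width"])
E
python3 wl.py w1
```

```text
[ 456.6 -312.3  159.5] 85.3194356433677
```

View pics/w1.png

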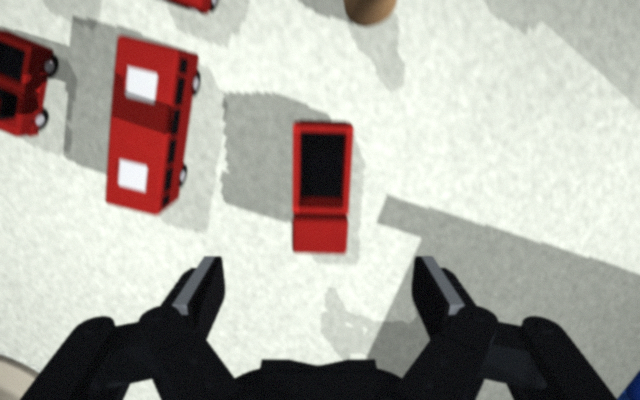

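The wrist view shows the tipper roof corners at (293,122), (352,122), (347,252) and (294,251). The bus roof is at (119,37), (197,56), (157,213) and (107,200).

```bash
cat >> geo.py <<'E'
def wbox(n,c,z):
    import json
    p=plane(ray("wrist",c,json.load(open(f"pics/{n}.json"))),z); m=p.mean(0); l=(p[0]+p[1]-p[2]-p[3])/2; w=(p[0]+p[3]-p[1]-p[2])/2
    print(" centre",m.round(1)," L W",np.hypot(*l[:2]).round(1),np.hypot(*w[:2]).round(1)," yaw",np.degrees(np.arctan2(l[1],l[0])).round(2),"w-yaw",np.degrees(np.arctan2(-w[0],w[1])).round(2))
E
python3 - <<'E'
from geo import *
wbox("w1",[(293,122),(352,122),(347,252),(294,251)],52)
wbox("w1",[(293,122),(352,122),(348,213),(294,211)],50)
wbox("w1",[(119,37),(197,56),(157,213),(107,200)],56)
E
python3 go.py 456 -316 8 17
```

```text
centre [ 457.3 -313.9   52. ]  L W 107.9 44.5  yaw 16.77 w-yaw 16.86
 centre [ 474.1 -308.8   50. ]  L W 72.5 44.3  yaw 16.71 w-yaw 16.33
 centre [ 462.7 -171.1   56. ]  L W 126.1 49.5  yaw -0.47 w-yaw 2.56
pos [ 457.7 -311.1  159.2] yaw 17.48 t 1.03 shift mm [ -3.5   4.7 151.1] turn deg [-0.2  -0.14  0.48]
```

To row units: 0.085 m / 0.5 = 0.17, 0.08 m / 0.5 = 0.16, 0.4 degrees / 180 = 0.0022.

Emit:
play_rows(steps=[[[0.004,0,0.06,0,0,0.0022,1],[0.004,0,0.12,0,0,0.0022,1],[0.004,0,0.16,0,0,0.0022,1],[0.004,0,0.17,0,0,0.0022,1],[0.004,0,0.17,0,0,0.0022,1]]])

```text
time: 1.45
ee_pos: [454.6, -314.6, 74.0]
ee_rot: [0.989, 0.146, -0.001, -0.002]
contact_force: [0.5, 0.7, -0.3]
width: 85.2
gripper_force: 0.0
```

```bash
python3 go.py 457 -314 12 16.8;python3 go.py 457 -314 12 16.8
```

```text
pos [ 454.6 -314.6   74. ] yaw 16.85 t 1.45 shift mm [ 2.6  0.3 62. ] turn deg [-0.2   0.13  0.05]
pos [ 454.6 -314.6   74. ] yaw 16.85 t 1.45 shift mm [ 2.6  0.3 62. ] turn deg [-0.2   0.13  0.05]
```

To row units: 0.062 m / 0.5 = 0.124, 0.002 m / 0.5 = 0.004.

Emit:
play_rows(steps=[[[0.004,0,0.06,0,0,0,1],[0.004,0,0.11,0,0,0,1],[0.004,0,0.124,0,0,0,1],[0.004,0,0.124,0,0,0,0.45],[0.004,0,0.124,0,0,0,0.3]]], newtons=40)

```text
time: 1.87
ee_pos: [458.5, -315.7, 14.9]
ee_rot: [0.989, 0.146, 0.001, 0.001]
contact_force: [-0.3, -0.1, 0.9]
width: 64.1
gripper_force: 0.0
```

Emit:
play_rows(steps=[[[0,0,0,0,0,0,0.3],[0,0,0,0,0,0,0.2],[0,0,0,0,0,0,0.2],[0,0,0,0,0,0,0.2],[0,0,0,0,0,0,0.2]]], newtons=40)

```text
time: 2.28
ee_pos: [459.0, -315.8, 15.7]
ee_rot: [0.989, 0.147, 0.001, 0.002]
contact_force: [0.2, 0.7, 5.7]
width: 45.6
gripper_force: 42.6
```

```bash
python3 go.py 457 -314 120 3
```

```text
pos [ 459.  -315.8   15.7] yaw 16.85 t 2.28 shift mm [  -1.2   -1.9 -104.3] turn deg [ 0.18 -0.14 13.85]
```

To row units: -0.135 m / 0.5 = -0.27, -0.11 m / 0.5 = -0.22, 13.8 degrees / 180 = 0.0767.

Emit:
play_rows(steps=[[[0,0,-0.02,0,0,0,0.2],[0,0,-0.08,0,0,0.0111,0.2],[0,0,-0.15,0,0,0.0333,0.2],[0,0,-0.22,0,0,0.0556,0.2],[0,0,-0.27,0,0,0.0767,0.2]]], newtons=60)

```text
time: 2.7
ee_pos: [458.3, -315.2, 152.4]
ee_rot: [1.0, 0.025, 0.001, 0.001]
contact_force: [1.6, -0.9, -1.3]
width: 45.4
gripper_force: 62.1
```

```bash
python3 go.py 502 370 150 3
```

```text
pos [ 458.3 -315.2  152.4] yaw 2.87 t 2.7 shift mm [  77.9 -682.1    0.8] turn deg [ 0.15 -0.15 -0.13]
```

To row units: -0.164 m / 0.5 = -0.328, -0.127 m / 0.5 = -0.254.

Emit:
play_rows(steps=[[[0.004,-0.04,0,0,0,0,0.2],[0.012,-0.108,0,0,0,0,0.2],[0.02,-0.18,0,0,0,0,0.2],[0.03,-0.254,0,0,0,0,0.2],[0.038,-0.328,0,0,0,0,0.2]]])

```text
time: 3.12
ee_pos: [467.6, -148.4, 149.4]
ee_rot: [1.0, 0.026, 0.0, 0.0]
contact_force: [1.5, -0.3, -1.5]
width: 45.2
gripper_force: 62.3
```

To row units: -0.184 m / 0.5 = -0.368, -0.147 m / 0.5 = -0.294.

Emit:
play_rows(steps=[[[0.008,-0.072,0,0,0,0,0.2],[0.016,-0.146,0,0,0,0,0.2],[0.024,-0.22,0,0,0,0,0.2],[0.032,-0.294,0,0,0,0,0.2],[0.04,-0.368,0,0,0,0,0.2]]])

```text
time: 3.53
ee_pos: [477.6, 36.6, 149.4]
ee_rot: [1.0, 0.027, 0.0, 0.0]
contact_force: [-0.3, -0.5, -2.6]
width: 45.4
gripper_force: 62.3
```

To row units: -0.184 m / 0.5 = -0.368, -0.147 m / 0.5 = -0.294.

Emit:
play_rows(steps=[[[0.008,-0.072,0,0,0,0,0.2],[0.016,-0.146,0,0,0,0,0.2],[0.024,-0.22,0,0,0,0,0.2],[0.032,-0.294,0,0,0,0,0.2],[0.04,-0.368,0,0,0,0,0.2]]])

```text
time: 3.95
ee_pos: [487.7, 221.4, 149.4]
ee_rot: [1.0, 0.027, 0.0, 0.0]
contact_force: [0.2, -0.1, -2.2]
width: 45.5
gripper_force: 62.3
```

```bash
python3 go.py 502 370 150 3
```

```text
pos [487.7 221.4 149.4] yaw 3.08 t 3.95 shift mm [  22.2 -147.6   -0.6] turn deg [ 0.01 -0.03  0.08]
```

Emit:
play_rows(steps=[[[0.01,-0.072,0,0,0,0,0.2],[0.022,-0.146,0,0,0,0,0.2],[0.034,-0.22,0,0,0,0,0.2],[0.044,-0.276,0.02,0,0,0,0.2],[0.044,-0.296,0.06,0,0,0,0.2]]])

```text
time: 4.37
ee_pos: [504.9, 374.5, 121.5]
ee_rot: [1.0, 0.028, 0.004, -0.003]
contact_force: [0.3, -0.8, -1.3]
width: 44.9
gripper_force: 62.2
```

To row units: 0.06 m / 0.5 = 0.12, 0.055 m / 0.5 = 0.11.

Emit:
play_rows(steps=[[[0,0,0.04,0,0,0,0.2],[0,0,0.08,0,0,0,0.2],[0,0,0.11,0,0,0,0.2],[0,0,0.12,0,0,0,0.2],[0,0,0.12,0,0,0,0.2]]])

```text
time: 4.78
ee_pos: [501.2, 368.0, 57.5]
ee_rot: [1.0, 0.027, -0.001, 0.001]
contact_force: [0.0, -0.2, -1.3]
width: 45.3
gripper_force: 62.1
```

```bash
python3 go.py 502 370 25 3; python3 wl.py w2
python3 - <<'E'
from plant import manip
import cv2
t=manip.camera("top")[165:285,150:300,::-1]
cv2.imwrite("pics/top2.png",cv2.convertScaleAbs(cv2.resize(t,None,fx=4,fy=4,interpolation=2),alpha=1.5))
E
```

```text
pos [501.2 368.   57.5] yaw 3.07 t 4.78 shift mm [ 1.  -2.  32.5] turn deg [0.1  0.17 0.07]
[501.2 368.   57.5] 45.28248733515546
```

View pics/w2.png

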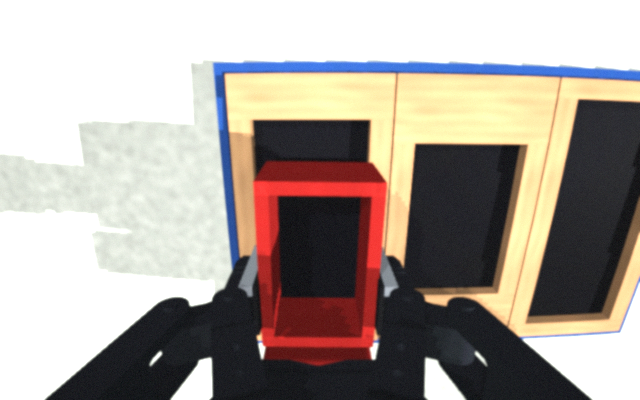

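The wrist view shows the medium recess's rear edge at (253,121)–(369,121), the short recess at (415,144), (526,145), (502,293) and (406,290), and the tipper above its recess. I'll check against these corners.

Run:
```python
from geo import *
import json
np.set_printoptions(suppress=True,precision=1)
o=json.load(open("pics/w2.json"))
print(plane(ray("wrist",[(253,121),(369,121),(579,99)],o),17))
wbox("w2",[(415,144),(526,145),(502,293),(406,290)],17)
# tipper rear rim top corners, tcp z - lift
print(plane(ray("wrist",[(257,180),(385,182),(379,345),(263,345)],o),50+42))
```

```text
[[560.6 407.3  17. ]
 [564.  344.1  17. ]
 [584.2 227.   17. ]]
 centre [506.1 280.3  17. ]  L W 97.6 65.2  yaw 5.29 w-yaw 1.44
[[549.6 392.1  92. ]
 [551.2 348.6  92. ]
 [481.2 342.4  92. ]
 [478.8 390.3  92. ]]
```

Emit:
play_rows(steps=[[[0.004,-0.006,0.01,0,0,0,0.2],[0.004,-0.006,0.03,0,0,0,0.2],[0.004,-0.006,0.046,0,0,0,0.2],[0.004,-0.006,0.058,0,0,0,0.2],[0.004,-0.006,0.062,0,0,0,0.2]]])

```text
time: 5.3
ee_pos: [503.3, 371.1, 26.0]
ee_rot: [1.0, 0.027, -0.001, 0.001]
contact_force: [-0.0, -0.2, -1.7]
width: 45.4
gripper_force: 62.1
```

To row units: 0.003 m / 0.5 = 0.006, 0.001 m / 0.5 = 0.002.

Emit:
play_rows(steps=[[[0,0,0.002,0,0,0,0.2],[0,0,0.004,0,0,0,0.2],[0,0,0.006,0,0,0,0.2],[0,0,0.006,0,0,0,0.2],[0,0,0.006,0,0,0,0.2]]])

```text
time: 5.72
ee_pos: [504.5, 371.9, 24.9]
ee_rot: [1.0, 0.027, 0.0, -0.0]
contact_force: [0.1, 0.1, -1.3]
width: 45.1
gripper_force: 62.1
```

To row units: 0.003 m / 0.5 = 0.006, 0.002 m / 0.5 = 0.004.

Emit:
play_rows(steps=[[[0,0,0.002,0,0,0,0.2],[0,0,0.004,0,0,0,0.2],[0,0,0.006,0,0,0,0.2],[0,0,0.006,0,0,0,0.2],[0,0,0.006,0,0,0,0.2]]])

```text
time: 6.13
ee_pos: [504.5, 371.9, 24.8]
ee_rot: [1.0, 0.027, 0.001, -0.0]
contact_force: [-3.8, -2.1, 14.5]
width: 45.1
gripper_force: 64.2
```

To row units: -0.001 m / 0.5 = -0.002.

Emit:
play_rows(steps=[[[0,0,-0.002,0,0,0,0.2],[0,0,-0.002,0,0,0,0.6],[0,0,-0.002,0,0,0,0.85],[0,0,-0.002,0,0,0,0.85],[0,0,-0.002,0,0,0,0.85]]])

```text
time: 6.55
ee_pos: [504.3, 371.7, 22.3]
ee_rot: [1.0, 0.027, -0.0, 0.0]
contact_force: [-0.9, -0.8, 0.3]
width: 72.5
gripper_force: 0.0
```

To row units: -0.135 m / 0.5 = -0.27, -0.105 m / 0.5 = -0.21.

Emit:
play_rows(steps=[[[0,0,-0.02,0,0,0,0.85],[0,0,-0.07,0,0,0,0.85],[0,0,-0.14,0,0,0,1],[0,0,-0.21,0,0,0,1],[0,0.04,-0.27,0,0,0,1]]])

```text
time: 6.97
ee_pos: [505.9, 354.7, 160.3]
ee_rot: [1.0, 0.028, 0.001, -0.002]
contact_force: [0.8, 0.1, 0.3]
width: 85.7
gripper_force: 0.0
```

```bash
python3 go.py 461.5 -168.5 160 3; python3 wl.py w3
```

```text
pos [505.9 354.7 160.3] yaw 3.18 t 6.97 shift mm [-73.3 519.9  -1.7] turn deg [-0.2  -0.14  0.18]
[505.9 354.7 160.3] 85.74202007925624
```

View pics/w3.png

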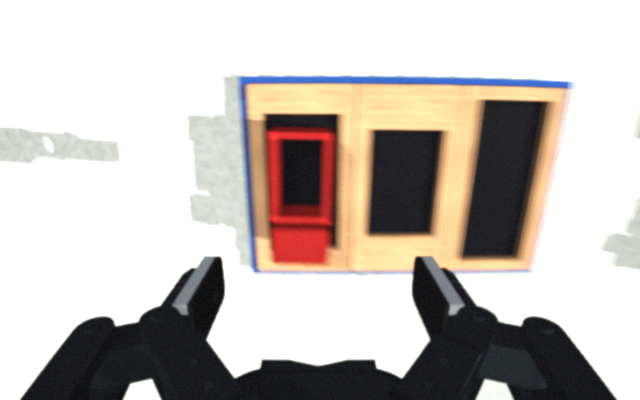

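The wrist view shows the tipper set down in its recess at (267–335, 130–262). The other recesses read: short (372,130), (442,131), (432,235), (370,233); long (482,99), (546,101), (518,257), (462,251).

Run:
```python
from geo import *
import json
np.set_printoptions(suppress=True,precision=1)
o=json.load(open("pics/w3.json"))
wbox("w3",[(267,130),(335,130),(326,262),(273,262)],60)
wbox("w3",[(267,130),(335,130),(329,220),(270,220)],59)
print(plane(ray("wrist",[(266,115),(337,115)],o),17))
wbox("w3",[(372,130),(442,131),(432,235),(370,233)],17)
wbox("w3",[(482,99),(546,101),(518,257),(462,251)],17)
```

```text
centre [499.8 369.3  60. ]  L W 108.8 46.9  yaw 1.62 w-yaw 3.26
 centre [518.4 370.   59. ]  L W 71.3 48.5  yaw 1.34 w-yaw 3.22
[[559.6 403.   17. ]
 [562.9 342.8  17. ]]
 centre [504.8 277.5  17. ]  L W 97.8 60.4  yaw 4.59 w-yaw 1.92
 centre [512.3 186.7  17. ]  L W 147.2 58.3  yaw 4.18 w-yaw -0.61
```

The tipper sits at (499.8, 369.3) against an insert centre of about (500, 370). The bus is next.

To row units: 0.167 m / 0.5 = 0.334, 0.13 m / 0.5 = 0.26.

Emit:
play_rows(steps=[[[-0.006,0.04,0,0,0,0,1],[-0.016,0.112,0,0,0,0,1],[-0.026,0.186,0,0,0,0,1],[-0.036,0.26,0,0,0,0,1],[-0.046,0.334,0,0,0,0,1]]])

```text
time: 7.43
ee_pos: [490.8, 182.3, 158.0]
ee_rot: [1.0, 0.027, 0.0, 0.0]
contact_force: [1.1, 0.3, 0.1]
width: 85.7
gripper_force: 0.0
```

To row units: 0.185 m / 0.5 = 0.37, 0.148 m / 0.5 = 0.296.

Emit:
play_rows(steps=[[[-0.01,0.074,0,0,0,0,1],[-0.02,0.148,0,0,0,0,1],[-0.032,0.222,0,0,0,0,1],[-0.042,0.296,0,0,0,0,1],[-0.052,0.37,0,0,0,0,1]]])

```text
time: 7.85
ee_pos: [474.6, -4.1, 158.1]
ee_rot: [1.0, 0.027, 0.0, 0.0]
contact_force: [0.5, 0.2, -0.2]
width: 85.2
gripper_force: 0.0
```

To row units: 0.142 m / 0.5 = 0.284, 0.135 m / 0.5 = 0.27.

Emit:
play_rows(steps=[[[-0.01,0.074,0,0,0,0,1],[-0.02,0.148,0,0,0,0,1],[-0.032,0.22,0,0,0,0,1],[-0.042,0.27,0,0,0,0,1],[-0.046,0.284,0,0,0,0,1]]])

```text
time: 8.27
ee_pos: [459.6, -149.3, 158.1]
ee_rot: [1.0, 0.025, 0.0, 0.001]
contact_force: [-0.4, 0.2, -0.0]
width: 85.3
gripper_force: 0.0
```

```bash
python3 go.py 461.5 -168.5 14 3;  python3 wl.py w4
```

```text
pos [ 459.6 -149.3  158.1] yaw 2.85 t 8.27 shift mm [  0.8  18.9 144.1] turn deg [ 0.14 -0.04 -0.15]
[ 459.6 -149.3  158.1] 85.29798814505116
```

View pics/w4.png

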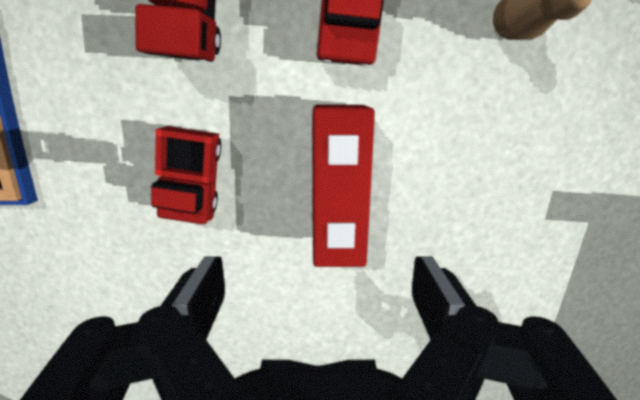

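The bus roof corners are at (314,105), (372,107), (366,266) and (314,265), with the pickup to its left at 155–217.

Run:
```python
from geo import *
wbox("w4",[(314,105),(372,107),(366,266),(314,265)],56)
wbox("w4",[(155,128),(218,130),(213,222),(157,214)],35)
```

```text
centre [ 461.3 -167.2   56. ]  L W 130.2 42.9  yaw 3.1 w-yaw 1.23
 centre [462.9 -37.5  35. ]  L W 77.9 50.5  yaw -5.06 w-yaw -2.58
```

To row units: 0.085 m / 0.5 = 0.17, 0.08 m / 0.5 = 0.16.

Emit:
play_rows(steps=[[[0.002,0.02,0.04,0,0,0,1],[0.002,0.036,0.1,0,0,0,1],[0.002,0.036,0.16,0,0,0,1],[0.002,0.036,0.17,0,0,0,1],[0.002,0.036,0.17,0,0,0,1]]])

```text
time: 8.73
ee_pos: [460.1, -161.4, 71.2]
ee_rot: [1.0, 0.027, -0.002, -0.002]
contact_force: [0.1, -0.5, 0.5]
width: 85.2
gripper_force: 0.0
```

```bash
python3 go.py 461.2 -167.5 12 3
```

```text
pos [ 460.1 -161.4   71.2] yaw 3.09 t 8.73 shift mm [ 1.   6.4 59.1] turn deg [-0.18  0.26  0.09]
```

To row units: 0.002 m / 0.5 = 0.004.

Emit:
play_rows(steps=[[[0,0,0.004,0,0,0,1],[0,0,0.004,0,0,0,1]]])

```text
time: 8.9
ee_pos: [462.9, -163.1, 72.0]
ee_rot: [1.0, 0.027, 0.001, 0.001]
contact_force: [-0.6, -0.5, -0.2]
width: 85.4
gripper_force: 0.0
```

```bash
python3 go.py 461.2 -167.5 12 3
```

```text
pos [ 462.9 -163.1   72. ] yaw 3.11 t 8.9 shift mm [-2.1  4.2 60. ] turn deg [ 0.07 -0.13  0.11]
```

To row units: 0.059 m / 0.5 = 0.118, -0.001 m / 0.5 = -0.002.

Emit:
play_rows(steps=[[[-0.002,0.006,0.05,0,0,0,1],[-0.002,0.008,0.1,0,0,0,1],[-0.002,0.008,0.118,0,0,0,1],[-0.002,0.008,0.118,0,0,0,1],[-0.002,0.008,0.118,0,0,0,1]]])

```text
time: 9.32
ee_pos: [461.5, -167.4, 12.4]
ee_rot: [1.0, 0.027, 0.0, 0.0]
contact_force: [-0.3, 0.6, -0.2]
width: 85.4
gripper_force: 0.0
```

Emit:
play_rows(steps=[[[0,0,0,0,0,0,0.6],[0,0,0,0,0,0,0.4],[0,0,0,0,0,0,0.3],[0,0,0,0,0,0,0.2],[0,0,0,0,0,0,0.2]]], newtons=40)

```text
time: 9.73
ee_pos: [461.7, -167.7, 12.8]
ee_rot: [1.0, 0.027, 0.001, 0.001]
contact_force: [0.4, 0.9, 5.4]
width: 45.4
gripper_force: 41.9
```

Emit:
play_rows(steps=[[[0,0,0,0,0,0,0.2],[0,0,0,0,0,0,0.2],[0,0,0,0,0,0,0.2]]], newtons=60)

```text
time: 9.98
ee_pos: [461.7, -167.7, 12.8]
ee_rot: [1.0, 0.027, 0.001, 0.001]
contact_force: [-0.4, 0.0, 6.2]
width: 45.4
gripper_force: 60.8
```

To row units: -0.1 m / 0.5 = -0.2, 0.001 m / 0.5 = 0.002.

Emit:
play_rows(steps=[[[0,0,-0.016,0,0,0,0.2],[0,0,-0.07,0,0,0,0.2],[0,0,-0.14,0,0,0,0.2],[0.002,-0.024,-0.19,0,0,0,0.2],[0.008,-0.08,-0.2,0,0,0,0.2]]])

```text
time: 10.4
ee_pos: [466.4, -130.6, 116.5]
ee_rot: [1.0, 0.025, 0.005, 0.003]
contact_force: [2.1, 0.2, -1.6]
width: 45.4
gripper_force: 62.0
```

To row units: -0.184 m / 0.5 = -0.368, -0.147 m / 0.5 = -0.294.

Emit:
play_rows(steps=[[[0.012,-0.072,0,0,0,0,0.2],[0.026,-0.146,0,0,0,0,0.2],[0.04,-0.22,0,0,0,0,0.2],[0.052,-0.294,0,0,0,0,0.2],[0.064,-0.368,0,0,0,0,0.2]]])

```text
time: 10.82
ee_pos: [484.5, 59.9, 112.1]
ee_rot: [1.0, 0.026, 0.0, 0.0]
contact_force: [0.4, 0.5, -2.4]
width: 45.5
gripper_force: 62.0
```

```bash
python3 go.py 511 188.5 60 3
```

```text
pos [484.5  59.9 112.1] yaw 3.04 t 10.82 shift mm [  33.3 -127.    52.1] turn deg [ 0.01 -0.    0.04]
```

To row units: -0.127 m / 0.5 = -0.254, 0.01 m / 0.5 = 0.02.

Emit:
play_rows(steps=[[[0.018,-0.072,0,0,0,0,0.2],[0.036,-0.144,0,0,0,0,0.2],[0.054,-0.208,0,0,0,0,0.2],[0.064,-0.246,0,0,0,0,0.2],[0.066,-0.254,0.02,0,0,0,0.2]]])

```text
time: 11.23
ee_pos: [513.2, 190.8, 103.4]
ee_rot: [1.0, 0.028, 0.003, -0.001]
contact_force: [0.5, -0.3, -0.8]
width: 45.2
gripper_force: 62.0
```

To row units: 0.053 m / 0.5 = 0.106, 0.05 m / 0.5 = 0.1.

Emit:
play_rows(steps=[[[0,0,0.04,0,0,0,0.2],[0,0,0.08,0,0,0,0.2],[0,0,0.1,0,0,0,0.2],[0,0,0.106,0,0,0,0.2],[0,0,0.106,0,0,0,0.2]]])

```text
time: 11.65
ee_pos: [510.2, 186.0, 47.7]
ee_rot: [1.0, 0.026, -0.001, 0.0]
contact_force: [-0.3, -0.6, -1.3]
width: 45.5
gripper_force: 62.0
```

```bash
python3 go.py 511 188.5 22 3; python3 wl.py w5
```

```text
pos [510.2 186.   47.7] yaw 3.02 t 11.65 shift mm [ 0.9 -2.5 25.7] turn deg [0.04 0.15 0.02]
[510.2 186.   47.7] 45.53584601771716
```

View pics/w5.png

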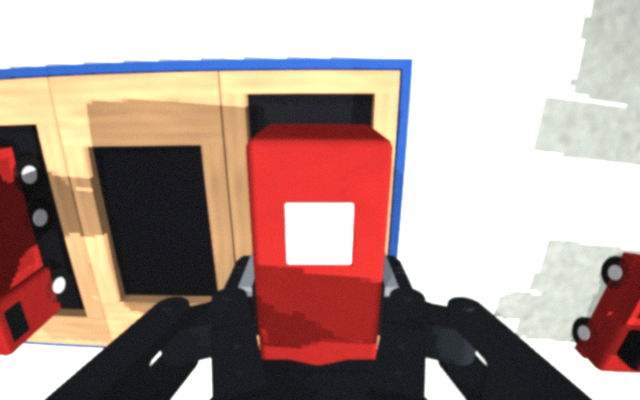

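The long recess's rear edge runs (249,94)–(373,95), and the bus's rear roof edge (249,140)–(391,143).

Run:
```python
from geo import *
import json
np.set_printoptions(suppress=True,precision=1)
o=json.load(open("pics/w5.json"))
print(plane(ray("wrist",[(249,94),(373,95)],o),17).mean(0)-76*np.array([.9986,.0523,0]))
print(plane(ray("wrist",[(249,140),(391,143)],o),91).mean(0)-66*np.array([.9986,.0523,0]))
```

```text
[509.7 190.2  17. ]
[508.3 186.   91. ]
```

To row units: 0.024 m / 0.5 = 0.048, 0.023 m / 0.5 = 0.046.

Emit:
play_rows(steps=[[[0.004,-0.006,0.01,0,0,0,0.2],[0.004,-0.006,0.026,0,0,0,0.2],[0.004,-0.006,0.04,0,0,0,0.2],[0.004,-0.006,0.046,0,0,0,0.2],[0.004,-0.006,0.048,0,0,0,0.2]]])

```text
time: 12.12
ee_pos: [512.2, 189.7, 23.7]
ee_rot: [1.0, 0.027, -0.001, 0.0]
contact_force: [-0.5, -0.6, -2.3]
width: 45.1
gripper_force: 62.0
```

To row units: 0.003 m / 0.5 = 0.006, 0.001 m / 0.5 = 0.002.

Emit:
play_rows(steps=[[[0,0,0.002,0,0,0,0.2],[0,0,0.004,0,0,0,0.2],[0,0,0.006,0,0,0,0.2],[0,0,0.006,0,0,0,0.2],[0,0,0.006,0,0,0,0.2]]])

```text
time: 12.53
ee_pos: [513.2, 190.0, 21.9]
ee_rot: [1.0, 0.027, 0.0, -0.0]
contact_force: [0.5, 0.1, -0.2]
width: 45.3
gripper_force: 62.1
```

Emit:
play_rows(steps=[[[0,0,0.002,0,0,0,0.2],[0,0,0.002,0,0,0,0.2],[0,0,0.002,0,0,0,0.2]]])

```text
time: 12.78
ee_pos: [513.2, 190.0, 21.8]
ee_rot: [1.0, 0.027, 0.001, -0.0]
contact_force: [-2.8, -0.6, 6.7]
width: 45.2
gripper_force: 62.9
```

To row units: -0.002 m / 0.5 = -0.004.

Emit:
play_rows(steps=[[[0,0,0,0,0,0,0.6],[0,0,0,0,0,0,0.85],[0,0,0,0,0,0,0.85],[0,0,0,0,0,0,0.85],[0,0,-0.004,0,0,0,0.85]]])

```text
time: 13.2
ee_pos: [512.7, 189.8, 22.2]
ee_rot: [1.0, 0.027, -0.0, 0.0]
contact_force: [0.1, 0.1, -1.3]
width: 72.9
gripper_force: 0.0
```

To row units: -0.13 m / 0.5 = -0.26, -0.105 m / 0.5 = -0.21, 0.5 degrees / 180 = 0.0028.

Emit:
play_rows(steps=[[[0,0,-0.02,0,0,0,0.85],[0,0,-0.07,0,0,0,0.85],[0,0,-0.14,0,0,0,1],[0,0,-0.21,0,0,0,1],[0.016,0.05,-0.26,0,0,0.0028,1]]])

```text
time: 13.62
ee_pos: [522.0, 168.5, 156.3]
ee_rot: [1.0, 0.024, 0.001, -0.002]
contact_force: [1.0, 0.2, 0.1]
width: 85.3
gripper_force: 0.0
```

```bash
python3 go.py 595 -168.3 160 -2.5; python3 wl.py w6
```

```text
pos [522.  168.5 156.3] yaw 2.74 t 13.62 shift mm [ 56.9 339.9  -4.6] turn deg [-0.19 -0.15  5.24]
[522.  168.5 156.3] 85.27049426721433
```

View pics/w6.png

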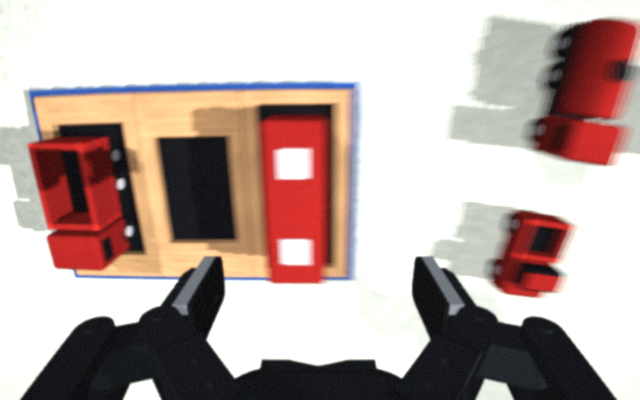

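The wrist view shows the bus in the long recess, roof corners (261,115), (328,115), (324,282) and (271,282).

Run:
```python
from geo import *
wbox("w6",[(261,115),(328,115),(324,282),(271,282)],65)
wbox("w6",[(161,138),(226,138),(236,241),(171,241)],17)
```

```text
centre [514.9 185.6  65. ]  L W 133.8 45.1  yaw 2.53 w-yaw 2.81
 centre [505.6 277.2  17. ]  L W 97.9 60.1  yaw 1.65 w-yaw 2.79
```

To row units: 0.167 m / 0.5 = 0.334, 0.13 m / 0.5 = 0.26, 4 degrees / 180 = 0.0222.

Emit:
play_rows(steps=[[[0.008,0.04,0,0,0,0.0028,1],[0.02,0.112,0,0,0,0.0056,1],[0.032,0.186,0,0,0,0.0111,1],[0.044,0.26,0,0,0,0.0167,1],[0.056,0.334,0,0,0,0.0222,1]]])

```text
time: 14.08
ee_pos: [557.8, -1.8, 153.3]
ee_rot: [1.0, -0.013, 0.0, 0.0]
contact_force: [-0.4, 0.1, 0.5]
width: 85.5
gripper_force: 0.0
```

```bash
python3 go.py 595 -168.3 160 -2.5
```

```text
pos [557.8  -1.8 153.3] yaw -1.47 t 14.08 shift mm [ 41.4 165.5  -6.6] turn deg [ 0.02 -0.06  1.03]
```

To row units: 0.158 m / 0.5 = 0.316, 0.14 m / 0.5 = 0.28, 1 degrees / 180 = 0.0056.

Emit:
play_rows(steps=[[[0.018,0.072,0,0,0,0.0028,1],[0.036,0.146,0,0,0,0.0056,1],[0.054,0.22,0,0,0,0.0056,1],[0.072,0.28,0,0,0,0.0056,1],[0.082,0.316,0,0,0,0.0056,1]]])

```text
time: 14.5
ee_pos: [595.5, -163.2, 153.1]
ee_rot: [1.0, -0.023, 0.001, 0.001]
contact_force: [-0.4, 0.9, -0.4]
width: 85.4
gripper_force: 0.0
```

To row units: 0.005 m / 0.5 = 0.01, 0.003 m / 0.5 = 0.006.

Emit:
play_rows(steps=[[[0,0.006,0,0,0,0,1],[0,0.01,0,0,0,0,1],[0,0.01,0,0,0,0,1],[0,0.01,0,0,0,0,1]]])

```text
time: 14.83
ee_pos: [594.0, -162.9, 152.8]
ee_rot: [1.0, -0.021, -0.0, -0.0]
contact_force: [0.3, -0.0, -0.2]
width: 85.4
gripper_force: 0.0
```

```bash
python3 go.py 599 -168.3 6 -2.5; python3 wl.py w7
```

```text
pos [ 594.  -162.9  152.8] yaw -2.4 t 14.83 shift mm [  5.3   5.3 146.8] turn deg [-0.04  0.03  0.1 ]
[ 594.  -162.9  152.8] 85.37186033535271
```

View pics/w7.png

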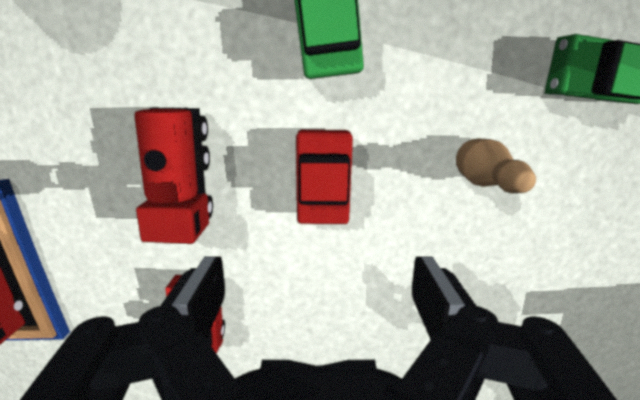

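The saloon's bonnet and boot corners are at (298,130), (351,130), (349,222) and (299,222), and its roof at (301,160), (350,160), (350,203) and (301,203).

Run:
```python
from geo import *
wbox("w7",[(298,130),(351,130),(349,222),(299,222)],32)
wbox("w7",[(301,160),(350,160),(350,203),(301,203)],51)
wbox("w7",[(137,110),(205,110),(210,240),(138,240)],50)
```

```text
centre [ 600.5 -167.7   32. ]  L W 78.8 42.6  yaw -2.35 w-yaw -2.38
 centre [ 602.7 -168.4   51. ]  L W 34.4 37.7  yaw -1.98 w-yaw -2.38
 centre [609.8 -48.8  50. ]  L W 106.0 56.4  yaw -8.97 w-yaw -2.5
```

To row units: 0.08 m / 0.5 = 0.16, 0.075 m / 0.5 = 0.15.

Emit:
play_rows(steps=[[[0.006,0.006,0.04,0,0,0,1],[0.012,0.01,0.1,0,0,0,1],[0.012,0.01,0.15,0,0,0,1],[0.012,0.01,0.16,0,0,0,1],[0.012,0.01,0.16,0,0,0,1]]])

```text
time: 15.3
ee_pos: [598.7, -167.7, 70.9]
ee_rot: [1.0, -0.021, -0.002, -0.001]
contact_force: [-0.2, -0.5, 0.7]
width: 85.1
gripper_force: 0.0
```

To row units: 0.04 m / 0.5 = 0.08, 0.035 m / 0.5 = 0.07.

Emit:
play_rows(steps=[[[0,0,0.04,0,0,0,1],[0,0,0.07,0,0,0,1],[0,0,0.08,0,0,0,1],[0,0,0.08,0,0,0,1],[0,0,0.08,0,0,0,1]]])

```text
time: 15.72
ee_pos: [601.2, -169.5, 34.0]
ee_rot: [1.0, -0.021, 0.001, 0.0]
contact_force: [-0.2, -0.0, 0.8]
width: 85.8
gripper_force: 0.0
```

```bash
python3 go.py 600 -168 6 -2.4
```

```text
pos [ 601.2 -169.5   34. ] yaw -2.42 t 15.72 shift mm [-1.3 -1.4 28. ] turn deg [ 0.04 -0.11 -0.02]
```

To row units: 0.026 m / 0.5 = 0.052, -0.001 m / 0.5 = -0.002.

Emit:
play_rows(steps=[[[0,-0.002,0.03,0,0,0,1],[0,-0.002,0.05,0,0,0,1],[0,-0.002,0.052,0,0,0,1],[0,-0.002,0.052,0,0,0,0.7],[0,-0.002,0.052,0,0,0,0.5]]], newtons=40)

```text
time: 16.13
ee_pos: [600.7, -168.6, 7.2]
ee_rot: [1.0, -0.021, 0.0, 0.0]
contact_force: [-0.0, -0.5, 0.4]
width: 63.6
gripper_force: 0.0
```

Emit:
play_rows(steps=[[[0,0,0,0,0,0,0.4],[0,0,0,0,0,0,0.3],[0,0,0,0,0,0,0.2],[0,0,0,0,0,0,0.2],[0,0,0,0,0,0,0.2]]], newtons=40)

```text
time: 16.55
ee_pos: [601.1, -168.7, 7.6]
ee_rot: [1.0, -0.021, 0.001, 0.0]
contact_force: [0.1, 0.0, 5.5]
width: 45.1
gripper_force: 42.9
```

To row units: -0.125 m / 0.5 = -0.25, -0.105 m / 0.5 = -0.21.

Emit:
play_rows(steps=[[[0,0,-0.016,0,0,0,0.2],[0,0,-0.07,0,0,0,0.2],[0,0,-0.14,0,0,0,0.2],[0,0,-0.21,0,0,0,0.2],[0,0,-0.25,0,0,0,0.2]]], newtons=60)

```text
time: 16.97
ee_pos: [601.3, -168.8, 135.2]
ee_rot: [1.0, -0.021, 0.002, 0.001]
contact_force: [0.7, -0.1, -1.1]
width: 45.3
gripper_force: 62.3
```

```bash
python3 go.py 506 279.5 130 3
```

```text
pos [ 601.3 -168.8  135.2] yaw -2.43 t 16.97 shift mm [-114.3 -443.9    4.2] turn deg [ 0.09 -0.2  -5.43]
```

Held. Now the move over to the short recess.

To row units: -0.162 m / 0.5 = -0.324, -0.09 m / 0.5 = -0.18, -4 degrees / 180 = -0.0222.

Emit:
play_rows(steps=[[[-0.01,-0.038,0,0,0,-0.0028,0.2],[-0.028,-0.108,0,0,0,-0.0056,0.2],[-0.046,-0.18,0,0,0,-0.0111,0.2],[-0.064,-0.252,0,0,0,-0.0167,0.2],[-0.084,-0.324,0,0,0,-0.0222,0.2]]])

```text
time: 17.38
ee_pos: [564.2, -3.4, 131.4]
ee_rot: [1.0, 0.014, -0.001, -0.0]
contact_force: [0.6, 0.1, -1.1]
width: 45.3
gripper_force: 62.4
```

```bash
python3 go.py 506 279.5 130 3
```

```text
pos [564.2  -3.4 131.4] yaw 1.55 t 17.38 shift mm [ -50.5 -284.4    1.5] turn deg [-0.01  0.06 -1.45]
```

To row units: -0.184 m / 0.5 = -0.368, -0.014 m / 0.5 = -0.028, -1.4 degrees / 180 = -0.0078.

Emit:
play_rows(steps=[[[-0.014,-0.072,0,0,0,-0.0056,0.2],[-0.028,-0.146,0,0,0,-0.0078,0.2],[-0.042,-0.22,0,0,0,-0.0078,0.2],[-0.054,-0.294,0,0,0,-0.0078,0.2],[-0.066,-0.368,0,0,0,-0.0078,0.2]]])

```text
time: 17.8
ee_pos: [525.9, 179.7, 131.5]
ee_rot: [1.0, 0.026, -0.001, 0.0]
contact_force: [0.9, -0.1, -1.3]
width: 45.0
gripper_force: 62.4
```

To row units: -0.1 m / 0.5 = -0.2, -0.09 m / 0.5 = -0.18.

Emit:
play_rows(steps=[[[-0.01,-0.072,0,0,0,0,0.2],[-0.02,-0.134,0,0,0,0,0.2],[-0.026,-0.18,0,0,0,0,0.2],[-0.03,-0.2,0,0,0,0,0.2],[-0.03,-0.2,0.02,0,0,0,0.2]]])

```text
time: 18.22
ee_pos: [507.5, 279.8, 122.8]
ee_rot: [1.0, 0.027, 0.002, -0.001]
contact_force: [1.0, 0.6, -1.6]
width: 45.0
gripper_force: 62.4
```

```bash
python3 go.py 506 279.5 45 3
```

```text
pos [507.5 279.8 122.8] yaw 3.14 t 18.22 shift mm [-1.8  0.3 77.8] turn deg [-0.09 -0.18  0.14]
```

To row units: 0.075 m / 0.5 = 0.15, -0.001 m / 0.5 = -0.002.

Emit:
play_rows(steps=[[[-0.002,0,0.05,0,0,0,0.2],[-0.002,0,0.11,0,0,0,0.2],[-0.002,0,0.146,0,0,0,0.2],[-0.002,0,0.15,0,0,0,0.2],[-0.002,0,0.15,0,0,0,0.2]]])

```text
time: 18.63
ee_pos: [505.2, 275.3, 44.9]
ee_rot: [1.0, 0.025, -0.002, 0.001]
contact_force: [-0.0, 0.3, -0.7]
width: 45.1
gripper_force: 62.3
```

```bash
python3 go.py 506 279.5 17 3; python3 wl.py w8
```

```text
pos [505.2 275.3  44.9] yaw 2.89 t 18.63 shift mm [ 1.1 -4.2 27.9] turn deg [ 0.12  0.22 -0.11]
[505.2 275.3  44.9] 45.08965799942603
```

View pics/w8.png

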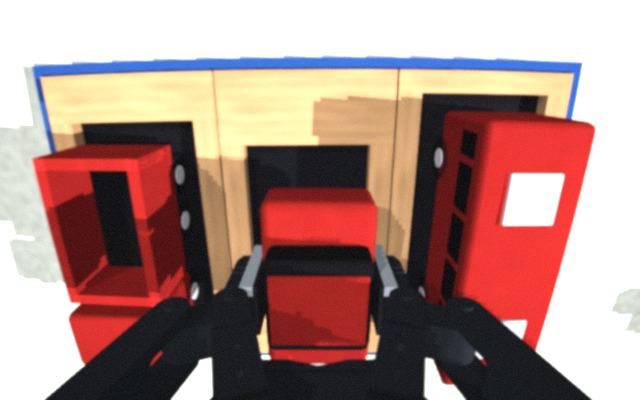

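The short recess's rear edge runs (248,147)–(368,146), and the saloon's boot edge (262,194)–(377,194). The bus and tipper both sit flat.

Run:
```python
from geo import *
import json
np.set_printoptions(suppress=True,precision=1)
o=json.load(open("pics/w8.json"));u=np.array([.9986,.0523,0])
print(plane(ray("wrist",[(248,147),(368,146)],o),17).mean(0)-50*u)
print(plane(ray("wrist",[(262,194),(377,194)],o),68).mean(0)-40*u)
```

```text
[504.5 281.   17. ]
[505.9 275.5  68. ]
```

To row units: 0.026 m / 0.5 = 0.052, -0.004 m / 0.5 = -0.008.

Emit:
play_rows(steps=[[[0,-0.004,0.01,0,0,0,0.2],[-0.002,-0.008,0.024,0,0,0,0.2],[-0.002,-0.008,0.04,0,0,0,0.2],[-0.002,-0.008,0.05,0,0,0,0.2],[-0.002,-0.008,0.052,0,0,0,0.2]]])

```text
time: 19.1
ee_pos: [504.1, 281.0, 19.5]
ee_rot: [1.0, 0.026, -0.001, 0.0]
contact_force: [-0.8, 0.0, -1.8]
width: 45.1
gripper_force: 62.3
```

To row units: 0.001 m / 0.5 = 0.002.

Emit:
play_rows(steps=[[[0,0,0,0,0,0,0.2],[0,0,0.002,0,0,0,0.2],[0,0,0.002,0,0,0,0.2],[0,0,0.002,0,0,0,0.2]]])

```text
time: 19.43
ee_pos: [505.1, 281.3, 19.8]
ee_rot: [1.0, 0.026, 0.0, -0.0]
contact_force: [-0.3, -0.4, -1.8]
width: 45.3
gripper_force: 62.3
```

To row units: 0.003 m / 0.5 = 0.006, 0.002 m / 0.5 = 0.004.

Emit:
play_rows(steps=[[[0,0,0.002,0,0,0,0.2],[0,0,0.004,0,0,0,0.2],[0,0,0.006,0,0,0,0.2],[0,0,0.006,0,0,0,0.2],[0,0,0.006,0,0,0,0.2]]])

```text
time: 19.85
ee_pos: [505.0, 281.2, 16.7]
ee_rot: [1.0, 0.026, 0.0, 0.0]
contact_force: [-0.1, -0.5, -1.2]
width: 45.1
gripper_force: 62.6
```

To row units: 0.002 m / 0.5 = 0.004, 0.001 m / 0.5 = 0.002.

Emit:
play_rows(steps=[[[0,0,0.002,0,0,0,0.2],[0,0,0.004,0,0,0,0.2],[0,0,0.004,0,0,0,0.2],[0,0,0.004,0,0,0,0.2]]])

```text
time: 20.18
ee_pos: [505.0, 281.3, 16.6]
ee_rot: [1.0, 0.026, 0.0, -0.0]
contact_force: [-3.3, -1.6, 11.7]
width: 45.0
gripper_force: 64.1
```

To row units: -0.001 m / 0.5 = -0.002.

Emit:
play_rows(steps=[[[0,0,-0.002,0,0,0,0.4],[0,0,-0.002,0,0,0,0.75],[0,0,-0.002,0,0,0,0.75],[0,0,-0.002,0,0,0,0.75],[0,0,-0.002,0,0,0,0.75]]])

```text
time: 20.6
ee_pos: [504.9, 281.2, 15.3]
ee_rot: [1.0, 0.026, -0.0, 0.0]
contact_force: [-0.8, 0.3, 0.3]
width: 64.0
gripper_force: 0.0
```

To row units: -0.14 m / 0.5 = -0.28, -0.105 m / 0.5 = -0.21.

Emit:
play_rows(steps=[[[0,0,-0.02,0,0,0,0.75],[0,0,-0.07,0,0,0,0.75],[0,0,-0.14,0,0,0,0.75],[0,0,-0.21,0,0,0,0.75],[0,0,-0.28,0,0,0,0.75]]])

```text
time: 21.02
ee_pos: [504.6, 281.1, 157.5]
ee_rot: [1.0, 0.026, -0.0, 0.0]
contact_force: [-0.3, -0.2, -0.7]
width: 63.7
gripper_force: 0.0
```

To row units: -0.12 m / 0.5 = -0.24, -0.1 m / 0.5 = -0.2.

Emit:
play_rows(steps=[[[-0.06,0,-0.02,0,0,0,0.75],[-0.13,0,-0.04,0,0,0,0.75],[-0.2,0,-0.04,0,0,0,0.75],[-0.24,0,-0.04,0,0,0,0.75],[-0.24,0,-0.04,0,0,0,0.75]]])

```text
time: 21.43
ee_pos: [380.0, 274.1, 176.3]
ee_rot: [1.0, 0.027, -0.002, 0.0]
contact_force: [-1.1, -0.3, -0.7]
width: 63.7
gripper_force: 0.0
```

```bash
python3 wl.py w9
python3 - <<'E'
from plant import manip
import cv2,numpy as np
w=cv2.imread("pics/w9.png"); t=cv2.convertScaleAbs(manip.camera("top")[:,:,::-1],alpha=1.4)
a=t[110:290,150:470]
cv2.imwrite("pics/fin.png",np.vstack([cv2.resize(a,None,fx=2,fy=2,interpolation=2)[:240],w[20:380]]) if 0 else np.vstack([w[60:300],cv2.resize(a,None,fx=2,fy=2,interpolation=2)]))
E
```

```text
[380.  274.1 176.3] 63.739347621292545
```

View pics/fin.png

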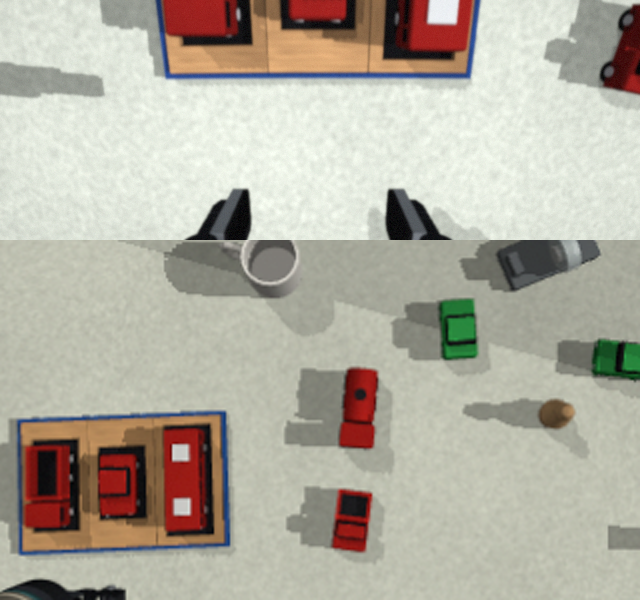

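The final view shows all three vehicles inside their recesses with black margin around each. The tanker, pickup, skittle and mug are where they started.

```bash
python3 -c "
from plant import manip
print(manip.finish_job())"
```

```text
the job is handed in; nothing more can be done
None
```

I set the bus, tipper and saloon down and released them in the long, middle and short recesses, left the bystanders in place, and handed the job in at about 21 s; no verdict came back.

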